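# Find the slab's weak foot by rocking it and pack it up

### The job

The stone weighing slab rocks because one of its four feet has gone soft. Press gently on its corners in turn (until each stands firm or has given all it will) to feel which one gives, slide the yellow packer at that corner (only that one) fully home under the slab, then press that corner again to prove that the packer now carries it. Press with some 5 to 10 N and never more than 25 N, keep the slab in its place and leave the beaker, tape and marker alone.

Things in the scene. Friction and masses are not known exactly. Their poses are not given: they have to be found in the camera images.
- slab_top (a point): Centre of the top face of the marble slab, 160 x 170 x 18 mm (x, y, z), 0.9 kg give or take, lying loose on four feet; top face 44 mm above the worktop. Its x and y axes run along the sides, z up.
- slab: The same slab; origin at the centre of its underside, 26 mm above the worktop.
- frame: Aluminium levelling frame, fixed to the worktop, 175 x 340 x 10 mm (x, y, z), centred under the slab and turned with it; origin at the centre of its underside on the worktop.
- dot_1 (a point): Blue dot on the slab's top face at its +x +y corner (55 mm and 62 mm from the slab's centre along x and y), straight above a foot: the place to press. A sound foot is firm rubber (about 20 N/mm, under 1 mm at 15 N); the one soft foot holds the slab level but gives 6 mm under about 2 to 4 N pressed here, then stops, and springs back. Which foot is soft differs from run to run and cannot be seen. With that corner's packer home it gives only about 1.5 mm.
- dot_2 (a point): Blue dot on the slab's top face at its +x -y corner (55 mm and 62 mm from the slab's centre along x and y), straight above a foot: the place to press. A sound foot is firm rubber (about 20 N/mm, under 1 mm at 15 N); the one soft foot holds the slab level but gives 6 mm under about 2 to 4 N pressed here, then stops, and springs back. Which foot is soft differs from run to run and cannot be seen. With that corner's packer home it gives only about 1.5 mm.
- dot_3 (a point): Blue dot on the slab's top face at its -x +y corner (55 mm and 62 mm from the slab's centre along x and y), straight above a foot: the place to press. A sound foot is firm rubber (about 20 N/mm, under 1 mm at 15 N); the one soft foot holds the slab level but gives 6 mm under about 2 to 4 N pressed here, then stops, and springs back. Which foot is soft differs from run to run and cannot be seen. With that corner's packer home it gives only about 1.5 mm.
- dot_4 (a point): Blue dot on the slab's top face at its -x -y corner (55 mm and 62 mm from the slab's centre along x and y), straight above a foot: the place to press. A sound foot is firm rubber (about 20 N/mm, under 1 mm at 15 N); the one soft foot holds the slab level but gives 6 mm under about 2 to 4 N pressed here, then stops, and springs back. Which foot is soft differs from run to run and cannot be seen. With that corner's packer home it gives only about 1.5 mm.
- tab_1 (a point): Push tab of the yellow packer at the +x +y corner: an upright plate 32 mm wide along the frame's x, 8 mm thick along y, its top 62 mm above the worktop (18 mm above the slab); this point is mid-width and mid-thickness, 8 mm below its top. The packer is a 14.5 mm thick fork that slides along the frame's -y (inwards) round the foot, 1.5 mm below the slab. Axes as the frame's.
- packer_1 (a joint): Slide of the packer of tab_1, m: 0 fully out (tab centre 152 mm from the frame's centre line), 0.036 fully home against a solid stop (116 mm). Starts at 0 to 0.006; resists with about 2 to 3 N and stays where it is left.
- tab_2 (a point): Push tab of the yellow packer at the +x -y corner: an upright plate 32 mm wide along the frame's x, 8 mm thick along y, its top 62 mm above the worktop (18 mm above the slab); this point is mid-width and mid-thickness, 8 mm below its top. The packer is a 14.5 mm thick fork that slides along the frame's +y (inwards) round the foot, 1.5 mm below the slab. Axes as the frame's.
- packer_2 (a joint): Slide of the packer of tab_2, m: 0 fully out (tab centre 152 mm from the frame's centre line), 0.036 fully home against a solid stop (116 mm). Starts at 0 to 0.006; resists with about 2 to 3 N and stays where it is left.
- tab_3 (a point): Push tab of the yellow packer at the -x +y corner: an upright plate 32 mm wide along the frame's x, 8 mm thick along y, its top 62 mm above the worktop (18 mm above the slab); this point is mid-width and mid-thickness, 8 mm below its top. The packer is a 14.5 mm thick fork that slides along the frame's -y (inwards) round the foot, 1.5 mm below the slab. Axes as the frame's.
- packer_3 (a joint): Slide of the packer of tab_3, m: 0 fully out (tab centre 152 mm from the frame's centre line), 0.036 fully home against a solid stop (116 mm). Starts at 0 to 0.006; resists with about 2 to 3 N and stays where it is left.
- tab_4 (a point): Push tab of the yellow packer at the -x -y corner: an upright plate 32 mm wide along the frame's x, 8 mm thick along y, its top 62 mm above the worktop (18 mm above the slab); this point is mid-width and mid-thickness, 8 mm below its top. The packer is a 14.5 mm thick fork that slides along the frame's +y (inwards) round the foot, 1.5 mm below the slab. Axes as the frame's.
- packer_4 (a joint): Slide of the packer of tab_4, m: 0 fully out (tab centre 152 mm from the frame's centre line), 0.036 fully home against a solid stop (116 mm). Starts at 0 to 0.006; resists with about 2 to 3 N and stays where it is left.
- beaker: Clear beaker, 62 mm wide, 68 mm high, a bystander; origin at the centre of its underside.
- tape: Roll of masking tape lying flat, 66 mm wide, 19 mm high, a bystander; origin at the centre of its underside.
- marker: Red and white marker pen lying flat, 135 mm long, a bystander; origin at the centre of its underside.
There are look-alikes about, which are no part of the job. Of the things like the slab, leave any that is green; of the rest the larger one is meant.

How it is judged (in metres and radians):
On the way, in this order (a step that is already met when the one before it is completed fails the run):
1. the soft corner is found: a press on the slab makes it rock by more than 0.035 rad (contact force between the fingers and slab above 1.5 N and angle between slab_top's own z axis and vertical above 0.035 rad), for 0.1 s.
2. one packer is fully home (within 2 mm of its stop), the other three still out (((value of joint packer_1 above 0.034 m and value of joint each of packer_2, packer_3, packer_4 below 0.013 m) or (value of joint packer_2 above 0.034 m and value of joint each of packer_1, packer_3, packer_4 below 0.013 m) or (value of joint packer_3 above 0.034 m and value of joint each of packer_1, packer_2, packer_4 below 0.013 m) or (value of joint packer_4 above 0.034 m and value of joint each of packer_1, packer_2, packer_3 below 0.013 m))), for 0.2 s.
3. that corner is pressed again with more than 3 N and the packer carries the slab (more than 1 N) (contact force between the fingers and slab above 3 N and ((value of joint packer_1 above 0.034 m and value of joint each of packer_2, packer_3, packer_4 below 0.013 m) or (value of joint packer_2 above 0.034 m and value of joint each of packer_1, packer_3, packer_4 below 0.013 m) or (value of joint packer_3 above 0.034 m and value of joint each of packer_1, packer_2, packer_4 below 0.013 m) or (value of joint packer_4 above 0.034 m and value of joint each of packer_1, packer_2, packer_3 below 0.013 m)) and contact force between any of packer_1, packer_2, packer_3, packer_4 and slab above 1 N), for 0.1 s.
At the end, for the whole second after the job is handed in: Exactly one packer, the one at the soft corner, is fully home (within 2 mm of its stop), the other three less than 13 mm from fully out; the slab lies at rest on its feet within 0.02 rad of level, and the arm is off it (((value of joint packer_1 above 0.034 m and value of joint each of packer_2, packer_3, packer_4 below 0.013 m) or (value of joint packer_2 above 0.034 m and value of joint each of packer_1, packer_3, packer_4 below 0.013 m) or (value of joint packer_3 above 0.034 m and value of joint each of packer_1, packer_2, packer_4 below 0.013 m) or (value of joint packer_4 above 0.034 m and value of joint each of packer_1, packer_2, packer_3 below 0.013 m)) and angle between slab_top's own z axis and vertical below 0.02 rad and linear speed of slab below 0.02 m/s and contact force between each of the arm, the fingers and slab below 0.1 N); the robot touches nothing.
It fails at once if the slab is pressed with more than 25 N (contact force between any of the fingers, the arm and slab above 25 N).
It fails at once if the slab is shifted by more than 10 mm (distance of slab_top from where it was at the start of the episode above 0.01 m).
It fails at once if the beaker is moved by more than 20 mm (distance of beaker from where it was at the start of the episode above 0.02 m).
It fails at once if the tape is moved by more than 20 mm (distance of tape from where it was at the start of the episode above 0.02 m).
It fails at once if the marker is moved by more than 20 mm (distance of marker from where it was at the start of the episode above 0.02 m).
It also fails if it takes over 70 s, if anything falls off the work surface, if the arm or the gripper's body presses on something with over 40 N, if the wrist force passes 120 N, or if a joint passes its speed limit or range.

### The arm

A 6-joint arm with a two-finger parallel gripper is mounted at the origin on a cart in front of the work surface, level with it; the furniture and walls round the work are solid. World frame = base frame: x ahead of the robot, y to its left, z up, the work surface at z = 0. Lengths are in mm, angles in rad, forces in N, time in s.
With the tool pointing down it reaches from about 400 to 925 mm from the base axis. Payload 12.5 kg.
Tool frame: the origin (TCP) lies at the very end of the fingers, on their centre line; the grasp point (between the pads) lies 19 mm behind it; z points along the fingers, y is the line along which they close (so a half turn about z gives the same grasp; the last joint's range is limited). The gripper opens to 95 mm and grips with 3 to 60 N. Pads are 20 mm wide; open, the fingers measure 119 mm over their backs; the gripper's body (75 mm by 180 mm) begins 59 mm behind the grasp point.
Start: joints at [1.009, 0.491, 1.559, -0, 1.092, -0.106], TCP at [275.1, 561.219, 214.661] pointing down, gripper open.
Joint ranges: [-3.1, 3.1], [-0.84, 2.19], [0.05, 2.79], [-1.13, 4.28], [0.06, 2.93], [-2.69, 2.69]. Speed limits (rad/s): [2.22, 2.22, 2.79, 3.14, 3.14, 3.14].

### API

Orientations are given as [roll, pitch, yaw] about the fixed x, y, z axes, in that order (R = Rz(yaw) Ry(pitch) Rx(roll)).
In Python, from cell import * gives the robot as it stands.
- The arm moves only by the tool jog_arm, never from a script. Its argument "targets" is a list of rows, each an object with "turn": the turn, a rotation vector about the world's x, y, z in degrees, a list of three; "slide": the shift along the world's x, y, z in mm, a list of three; "claw": the opening in per cent of the stroke, from 0 (shut) to 100 (fully open). In form: [{"turn": [wx, wy, wz], "slide": [x, y, z], "claw": claw}, ...]. A call has 1 to 5 rows; each row shifts and turns the commanded pose from where the row before left it; what a row does not reach is not made up. A row lasts 1/8 s, in which the tool goes at most 62.5 mm and 10.7 degrees, less where a joint would pass 70% of its speed; a pose out of reach is approached as far as the arm can. A call with a gripper value outside its range is refused whole. The fingers move at their own pace and stop on an object; the grip force is fixed at half the most. Time passes only in rows, so rows that do not move let the fingers close. It gives the time, the measured TCP pose, the force, the opening and the grip force at its end, in the units of the state.
- state(): the state, without advancing time (a new reading comes with each control period).
- read_camera(name): name is "scene" or "top" or "wrist"; returns a dict with "frame" (384x512x3 uint8, blue, green, red), "mtx" (3x3 intrinsics, pixels), "R" (3x3) and "t" (3): a world point X has camera coordinates R X + t. Camera axes: x right, y down, z forward; pixel columns grow to the right and rows downward; lengths in mm; the calibration is good to about 2 mm. A picture is of the moment at which its call begins. There is no depth.
- job_done(): hands the job in; it is judged then, once.
Trained networks look in the newest picture that a camera, given by its name, has taken for a name from the list of things; names that differ only in an ending like _2 or _b are one class to them, and where a whole thing is asked for, a point or a joint stands for the part that bears it (a point fixed in the world has none). Each returns a list of dicts, best first, with "conf" (0 to 1); they miss things now and then, are a little off and sometimes report something else, mostly with a low value. They report only what shows in the picture. A call takes as long as a camera call. They do not tell look-alikes from the thing itself.
- look_for(query, camera): "xy" ([column, row] in pixels, amid what is visible of it).
The state is a dict: "t": time; "joints": joint angles; "qvel": joint speeds; "tau": joint torques, N m; "eef_pos": TCP position; "tcp_rot": TCP orientation; "ft_force": force on the tool from outside, world axes, zero at the start; "moment": the same for the moment, N m; "opening": opening from 0.0 (shut) to 1.0 (fully open); "grip_force": force on a finger pad.
Only numpy, scipy, OpenCV 4.12 (cv2) and the standard library are available. Lean on these libraries where they do the work, as an engineer would, in place of code of your own. Each camera call takes 0.05 s, during which the arm holds its last target. There are 200 camera calls.

## Working session

There is one attempt and no reset: what is moved stays moved. The work goes in short steps, Python scripts to look and compute and a tool call to move; the robot and the scene stay as the last step left them, time stands still between calls to the robot, and variables do not carry over. Pictures are saved under pics/ and viewed, at most 10 in all, crops included, and the job is handed in when it is done.

Besides the shell and the picture viewer there is one more tool, called after "Emit:" as name(argument=value, ...), one argument or row to a line, values as JSON. jog_arm: Moves the arm, as the interface text tells. Its arguments: {"type":"object","properties":{"targets":{"type":"array","items":{"type":"object","properties":{"turn":{"type":"array","items":{"type":"number"}},"slide":{"type":"array","items":{"type":"number"}},"claw":{"type":"number"}}}}},"required":["targets"]}

```bash
mkdir -p pics
cat > h.py <<'E'
from cell import *
import numpy as np, cv2
def ray(c,px,z):
    # world point at height z on pixel ray
    d=c["R"].T@np.linalg.solve(c["mtx"],[px[0],px[1],1.0]); o=-c["R"].T@c["t"]
    return o+d*(z-o[2])/d[2]
def proj(c,X):
    p=c["mtx"]@(c["R"]@np.asarray(X,float)+c["t"]); return p[:2]/p[2]
E
python3 - <<'E'
from h import *
for n in ["top","scene"]:
    c=read_camera(n); cv2.imwrite(f"pics/{n}0.png",c["frame"])
    for q,z in [("slab",44),("dot_1",44),("tab_1",58),("beaker",30),("tape",15),("marker",8)]:
        print(n,q,[(np.round(d["xy"]).tolist(),round(d["conf"],2),np.round(ray(c,d["xy"],z)[:2]).tolist()) for d in look_for(q,n)])
print(state())
E
```

```text
top slab [([306.0, 133.0], 0.61, [746.0, -179.0]), ([341.0, 234.0], 0.6, [460.0, -270.0])]
top dot_1 [([303.0, 134.0], 0.95, [744.0, -173.0]), ([245.0, 212.0], 0.85, [524.0, -7.0]), ([344.0, 235.0], 0.68, [457.0, -277.0]), ([222.0, 156.0], 0.3, [680.0, 56.0])]
top tab_1 [([197.0, 198.0], 0.69, [561.0, 124.0]), ([290.0, 223.0], 0.55, [491.0, -129.0]), ([284.0, 188.0], 0.54, [588.0, -115.0])]
top beaker [([219.0, 158.0], 0.85, [679.0, 67.0])]
top tape [([248.0, 150.0], 0.53, [704.0, -14.0])]
top marker [([260.0, 253.0], 0.6, [409.0, -47.0])]
scene slab [([344.0, 198.0], 0.87, [722.0, -193.0]), ([317.0, 304.0], 0.71, [446.0, -291.0])]
scene dot_1 [([317.0, 304.0], 0.92, [448.0, -292.0]), ([342.0, 192.0], 0.81, [734.0, -182.0]), ([236.0, 207.0], 0.71, [534.0, -10.0])]
scene tab_1 [([263.0, 251.0], 0.89, [468.0, -141.0]), ([207.0, 176.0], 0.77, [554.0, 106.0]), ([177.0, 200.0], 0.61, [453.0, 103.0]), ([290.0, 219.0], 0.57, [575.0, -136.0]), ([235.0, 208.0], 0.45, [521.0, -17.0])]
scene beaker [([250.0, 161.0], 0.64, [690.0, 76.0])]
scene tape [([280.0, 187.0], 0.83, [674.0, -36.0])]
scene marker [([213.0, 257.0], 0.63, [412.0, -45.0])]
{'t': 0.7, 'joints': array([ 1.00942950e+00,  4.90871575e-01,  1.55888817e+00,  3.08249393e-05,
        1.09166831e+00, -1.05566555e-01]), 'qvel': array([-1.58749049e-04, -8.24067470e-04,  2.31176766e-05,  3.78902351e-04,
       -1.40813144e-04,  8.08335649e-04]), 'tau': array([ 2.12206847e-03, -6.12327576e+01, -2.58404857e+01,  6.94170431e-02,
        4.43691749e-02, -3.06730351e-05]), 'eef_pos': array([275.08446398, 561.24301799, 214.68269158]), 'tcp_rot': array([ 3.14142609e+00, -9.86049873e-06,  2.68577817e+00]), 'ft_force': array([0.14194302, 0.58612639, 0.17115811]), 'moment': array([-0.01747038,  0.00931316,  0.01282364]), 'grip_force': 0.0, 'opening': 1.0007928849784509}
```

Run:
```python
import cv2
a=cv2.imread("pics/top0.png")[90:280,140:380]; b=cv2.imread("pics/scene0.png")[130:330,130:390]
cv2.imwrite("pics/t1.png",cv2.resize(a,None,fx=3.3,fy=3.1 if 0 else 3.15,interpolation=2)); cv2.imwrite("pics/s1.png",cv2.resize(b,None,fx=3,fy=3,interpolation=2))
```

```text
(no output)
```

View pics/t1.png

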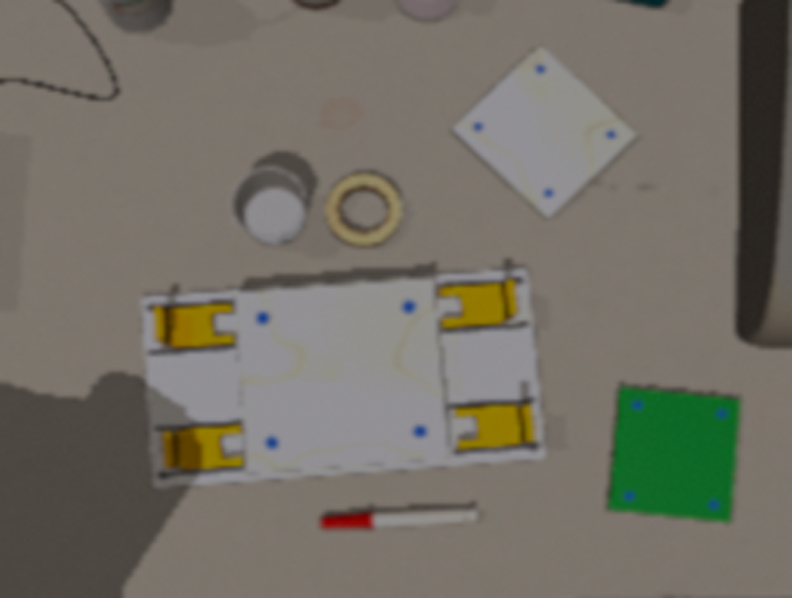

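View pics/s1.png

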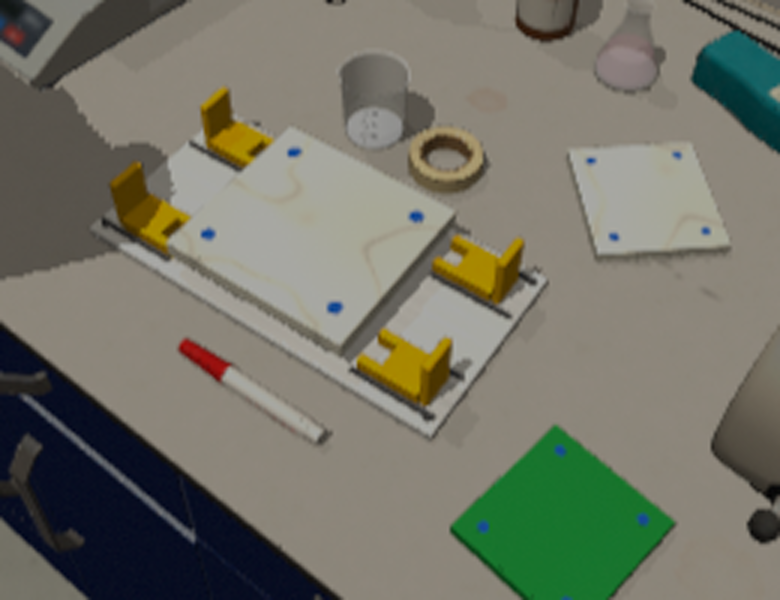

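The views agree: the large marble slab lies in the frame, centred near crop (340,375) in the top view, with its dots at (262,318), (408,306), (272,442) and (420,431). The tilted small slab and the green one are look-alikes. I'll now locate the dots precisely.

```bash
cat > loc.py <<'E'
from h import *
from scipy.optimize import least_squares
obs=[]
for n in ["top","scene"]:
    c=read_camera(n); f=c["frame"].astype(int)
    w=np.clip(f[...,0]-f[...,2]-30,0,None).astype(float)
    m=(w>0).astype(np.uint8); k,l,s,ce=cv2.connectedComponentsWithStats(m,connectivity=8)
    for i in range(1,k):
        if s[i,4]>60: continue
        ys,xs=np.where(l==i); ww=w[ys,xs]; p=np.array([(xs*ww).sum(),(ys*ww).sum()])/ww.sum()
        X=ray(c,p,44)
        if abs(X[0]-529)<110 and abs(X[1]+6)<110: obs.append((n,c,p,X)); print(n,p.round(1),X.round(1))
D=np.array([[55,62],[55,-62],[-55,62],[-55,-62]])
def pts(v):
    C,S=np.cos(v[2]),np.sin(v[2]); return D@np.array([[C,S],[-S,C]])+v[:2]
def fit(names):
    O=[o[3][:2] for o in obs if o[0] in names]
    r=lambda v:np.concatenate([o-pts(v)[np.argmin(((pts(v)-o)**2).sum(1))] for o in O])
    return least_squares(r,[525,-8,0.08],loss="soft_l1",f_scale=3)
for nm in (["top"],["scene"],["top","scene"]):
    s=fit(nm); print(nm,s.x.round(3),s.fun.round(1))
v=s.x; print(pts(v).round(1))
E
python3 loc.py
```

```text
top [263.4 186.9] [592.8 -57.9  44. ]
top [219.1 190.5] [583.7  66.   44. ]
top [266.8 226.5] [482.6 -65.8  44. ]
top [221.9 230.1] [473.6  58.1  44. ]
scene [227.4 180.3] [585.   64.6  44. ]
scene [268.3 201.7] [594.1 -59.1  44. ]
scene [198.9 207.6] [475.1  56.6  44. ]
scene [241.1 232. ] [484.1 -66.9  44. ]
['top'] [5.33176e+02 9.10000e-02 7.30000e-02] [ 0.3 -0.1  0.2  0.1 -0.2 -0.1 -0.2  0.1]
['scene'] [ 5.34567e+02 -1.19200e+00  7.20000e-02] [ 0.1  0.   0.2 -0.  -0.1 -0.1 -0.1  0.1]
['top', 'scene'] [ 5.33873e+02 -5.51000e-01  7.20000e-02] [-0.4  0.6 -0.5  0.7 -0.9  0.6 -0.9  0.7  0.8 -0.6  0.8 -0.7  0.6 -0.7
  0.6 -0.6]
[[584.2  65.3]
 [593.2 -58.4]
 [474.5  57.3]
 [483.5 -66.4]]
```

Emit:
jog_arm(
  targets=[
    {"turn": [0,0,7.5],"slide": [31,-50,0],"claw": 0},
    {"turn": [0,0,7.5],"slide": [31,-50,0],"claw": 0},
    {"turn": [0,0,7.5],"slide": [31,-50,0],"claw": 0},
    {"turn": [0,0,7.5],"slide": [31,-50,0],"claw": 0},
    {"turn": [0,0,0],"slide": [31,-50,0],"claw": 0},
  ],
)

```text
t: 1.42
eef_pos: [430.9, 309.6, 214.9]
tcp_rot: [3.141, 0.001, -3.072]
ft_force: [0.7, 1.0, 0.1]
opening: 0.529
grip_force: 0.0
```

Emit:
jog_arm(
  targets=[
    {"turn": [0,0,0],"slide": [31,-50,0],"claw": 0},
    {"turn": [0,0,0],"slide": [31,-50,0],"claw": 0},
    {"turn": [0,0,0],"slide": [31,-50,-15],"claw": 0},
    {"turn": [0,0,0],"slide": [31,-50,-20],"claw": 0},
    {"turn": [0,0,0],"slide": [0,0,0],"claw": 0},
  ],
)

```text
t: 2.05
eef_pos: [555.2, 108.0, 178.1]
tcp_rot: [-3.141, -0.002, -3.078]
ft_force: [0.2, 0.5, 0.1]
opening: 0.026
grip_force: 0.0
```

Emit:
jog_arm(
  targets=[
    {"turn": [0,0,0.5],"slide": [29,-43,-20],"claw": 0},
    {"turn": [0,0,0],"slide": [0,0,-50],"claw": 0},
    {"turn": [0,0,0],"slide": [0,0,-45],"claw": 0},
    {"turn": [0,0,0],"slide": [0,0,-12],"claw": 0},
    {"turn": [0,0,0],"slide": [0,0,0],"claw": 0},
  ],
)

```text
t: 2.68
eef_pos: [583.2, 68.8, 53.1]
tcp_rot: [3.141, -0.0, -3.064]
ft_force: [-1.2, -0.4, -0.1]
opening: 0.003
grip_force: 0.0
```

Emit:
jog_arm(
  targets=[
    {"slide": [1,-3,-5],"turn": [0,0,0],"claw": 0},
    {"slide": [0,0,-2],"turn": [0,0,0],"claw": 0},
    {"slide": [0,0,0],"turn": [0,0,0],"claw": 0},
  ],
)

```text
t: 3.05
eef_pos: [584.3, 65.2, 46.2]
tcp_rot: [3.142, 0.001, -3.065]
ft_force: [-0.3, -0.2, 0.7]
opening: 0.003
grip_force: 0.0
```

Emit:
jog_arm(
  targets=[
    {"slide": [0,0,-1],"turn": [0,0,0],"claw": 0},
    {"slide": [0,0,-0.7],"turn": [0,0,0],"claw": 0},
    {"slide": [0,0,-0.5],"turn": [0,0,0],"claw": 0},
    {"slide": [0,0,0],"turn": [0,0,0],"claw": 0},
  ],
)

```text
t: 3.55
eef_pos: [584.2, 65.3, 43.9]
tcp_rot: [3.142, 0.0, -3.065]
ft_force: [-0.9, 0.1, 4.5]
opening: 0.007
grip_force: 2.8
```

Emit:
jog_arm(
  targets=[
    {"slide": [0,0,-0.3],"turn": [0,0,0],"claw": 0},
    {"slide": [0,0,0],"turn": [0,0,0],"claw": 0},
  ],
)

```text
t: 3.8
eef_pos: [584.2, 65.3, 43.8]
tcp_rot: [3.142, 0.0, -3.065]
ft_force: [-2.1, -0.2, 6.8]
opening: 0.001
grip_force: 3.8
```

Emit:
jog_arm(
  targets=[
    {"slide": [0,0,12],"turn": [0,0,0],"claw": 0},
    {"slide": [4.5,-61,0],"turn": [0,0,0],"claw": 0},
    {"slide": [4.5,-61,0],"turn": [0,0,0],"claw": 0},
    {"slide": [0,-2,-8],"turn": [0,0,0],"claw": 0},
    {"slide": [0,0,0],"turn": [0,0,0],"claw": 0},
  ],
)

```text
t: 4.42
eef_pos: [592.7, -58.7, 46.9]
tcp_rot: [3.141, -0.001, -3.066]
ft_force: [-0.6, -0.4, 0.4]
opening: 0.005
grip_force: 0.0
```

Emit:
jog_arm(
  targets=[
    {"slide": [0,0,-1],"turn": [0,0,0],"claw": 0},
    {"slide": [0,0,-1],"turn": [0,0,0],"claw": 0},
    {"slide": [0,0,0],"turn": [0,0,0],"claw": 0},
  ],
)

```text
t: 4.8
eef_pos: [593.1, -58.0, 45.2]
tcp_rot: [3.141, -0.0, -3.064]
ft_force: [-0.2, 0.3, 0.2]
opening: 0.005
grip_force: 0.0
```

Emit:
jog_arm(
  targets=[
    {"slide": [0,0,-0.7],"turn": [0,0,0],"claw": 0},
    {"slide": [0,0,-0.5],"turn": [0,0,0],"claw": 0},
    {"slide": [0,0,-0.4],"turn": [0,0,0],"claw": 0},
    {"slide": [0,0,0],"turn": [0,0,0],"claw": 0},
  ],
)

```text
t: 5.3
eef_pos: [593.2, -58.6, 44.0]
tcp_rot: [3.141, 0.0, -3.065]
ft_force: [-0.5, 3.2, 5.1]
opening: 0.003
grip_force: 2.8
```

Emit:
jog_arm(
  targets=[
    {"slide": [0,0,-0.3],"turn": [0,0,0],"claw": 0},
    {"slide": [0,0,0],"turn": [0,0,0],"claw": 0},
  ],
)

```text
t: 5.55
eef_pos: [593.2, -58.6, 43.9]
tcp_rot: [3.141, 0.001, -3.065]
ft_force: [-1.2, 2.7, 8.5]
opening: 0.004
grip_force: 3.8
```

Emit:
jog_arm(
  targets=[
    {"slide": [0,0,12],"turn": [0,0,0],"claw": 0},
    {"slide": [-55,-4,0],"turn": [0,0,0],"claw": 0},
    {"slide": [-55,-4,0],"turn": [0,0,0],"claw": 0},
    {"slide": [0,0,-8],"turn": [0,0,0],"claw": 0},
    {"slide": [0,0,-1.5],"turn": [0,0,0],"claw": 0},
  ],
)

```text
t: 6.18
eef_pos: [483.9, -67.1, 46.0]
tcp_rot: [-3.141, 0.001, -3.065]
ft_force: [0.3, -0.2, -0.3]
opening: 0.004
grip_force: 0.0
```

Dot 2 is firm. Now dot 4.

Emit:
jog_arm(
  targets=[
    {"slide": [0,0,-0.7],"turn": [0,0,0],"claw": 0},
    {"slide": [0,0,-0.5],"turn": [0,0,0],"claw": 0},
    {"slide": [0,0,-0.4],"turn": [0,0,0],"claw": 0},
    {"slide": [0,0,-0.4],"turn": [0,0,0],"claw": 0},
    {"slide": [0,0,0],"turn": [0,0,0],"claw": 0},
  ],
)

```text
t: 6.8
eef_pos: [483.4, -66.7, 43.9]
tcp_rot: [-3.142, 0.001, -3.065]
ft_force: [1.4, 1.8, 3.5]
opening: 0.007
grip_force: 1.7
```

Emit:
jog_arm(
  targets=[
    {"slide": [0,0,-0.4],"turn": [0,0,0],"claw": 0},
    {"slide": [0,0,-0.3],"turn": [0,0,0],"claw": 0},
    {"slide": [0,0,0],"turn": [0,0,0],"claw": 0},
  ],
)

```text
t: 7.18
eef_pos: [483.4, -66.8, 43.6]
tcp_rot: [-3.141, 0.001, -3.065]
ft_force: [-0.3, 2.4, 10.5]
opening: 0.006
grip_force: 5.3
```

Dot 4 is firm too. Dot 3 is the last one.

Emit:
jog_arm(
  targets=[
    {"slide": [0,0,12],"turn": [0,0,0],"claw": 0},
    {"slide": [-4.5,61,0],"turn": [0,0,0],"claw": 0},
    {"slide": [-4.5,61,0],"turn": [0,0,0],"claw": 0},
    {"slide": [0,2,-8],"turn": [0,0,0],"claw": 0},
    {"slide": [0,0,-1],"turn": [0,0,0],"claw": 0},
  ],
)

```text
t: 7.8
eef_pos: [474.0, 57.2, 45.9]
tcp_rot: [3.142, -0.001, -3.064]
ft_force: [0.9, -1.1, -0.2]
opening: 0.005
grip_force: 0.0
```

Emit:
jog_arm(
  targets=[
    {"slide": [0,0,-0.7],"turn": [0,0,0],"claw": 0},
    {"slide": [0,0,-0.5],"turn": [0,0,0],"claw": 0},
    {"slide": [0,0,-0.5],"turn": [0,0,0],"claw": 0},
    {"slide": [0,0,0],"turn": [0,0,0],"claw": 0},
  ],
)

```text
t: 8.3
eef_pos: [474.1, 56.9, 44.4]
tcp_rot: [3.141, -0.0, -3.066]
ft_force: [0.4, -0.1, 0.1]
opening: 0.002
grip_force: 0.0
```

Emit:
jog_arm(
  targets=[
    {"slide": [0,0,-0.5],"turn": [0,0,0],"claw": 0},
    {"slide": [0,0,-0.5],"turn": [0,0,0],"claw": 0},
    {"slide": [0,0,-0.5],"turn": [0,0,0],"claw": 0},
    {"slide": [0,0,0],"turn": [0,0,0],"claw": 0},
  ],
)

```text
t: 8.8
eef_pos: [474.0, 57.3, 42.9]
tcp_rot: [3.141, -0.0, -3.065]
ft_force: [-1.0, 0.5, 3.0]
opening: 0.003
grip_force: 1.2
```

Emit:
jog_arm(
  targets=[
    {"slide": [0,0,-1],"turn": [0,0,0],"claw": 0},
    {"slide": [0,0,-1],"turn": [0,0,0],"claw": 0},
    {"slide": [0,0,-0.7],"turn": [0,0,0],"claw": 0},
    {"slide": [0,0,-0.7],"turn": [0,0,0],"claw": 0},
    {"slide": [0,0,0],"turn": [0,0,0],"claw": 0},
  ],
)

```text
t: 9.43
eef_pos: [473.9, 57.3, 39.4]
tcp_rot: [3.141, -0.0, -3.065]
ft_force: [-2.9, 2.9, 5.1]
opening: 0.003
grip_force: 2.4
```

Emit:
jog_arm(
  targets=[
    {"slide": [0,0,-0.5],"turn": [0,0,0],"claw": 0},
    {"slide": [0,0,-0.5],"turn": [0,0,0],"claw": 0},
    {"slide": [0,0,0],"turn": [0,0,0],"claw": 0},
  ],
)

```text
t: 9.8
eef_pos: [474.0, 57.3, 38.8]
tcp_rot: [3.141, 0.0, -3.065]
ft_force: [-6.4, 2.6, 11.5]
opening: 0.003
grip_force: 5.9
```

Dot 3 gave about 5 mm and then stopped, so corner 3 is soft. Next I'll go over its tab to the outside.

Emit:
jog_arm(
  targets=[
    {"slide": [0,0,8],"turn": [0,0,0],"claw": 0},
    {"slide": [0,0,36],"turn": [0,0,0],"claw": 0},
    {"slide": [-4,58,0],"turn": [0,0,0],"claw": 0},
    {"slide": [-4,60,0],"turn": [0,0,0],"claw": 0},
    {"slide": [0,0,0],"turn": [0,0,0],"claw": 0},
  ],
)

```text
t: 10.42
eef_pos: [466.1, 178.3, 82.7]
tcp_rot: [3.141, 0.002, -3.06]
ft_force: [0.3, 0.2, 0.4]
opening: 0.004
grip_force: 0.0
```

Run:
```python
from h import *
v=[533.9,-.5,.072];ex=np.array([np.cos(.072),np.sin(.072)]);ey=np.array([-ex[1],ex[0]])
c=read_camera("scene"); f=c["frame"].copy()
for d in (152,146):
  for a in (-71,-39):
    p=proj(c,[*(np.array(v[:2])+a*ex+(d+4)*ey),62]); cv2.circle(f,tuple(np.round(p).astype(int)),0,(0,0,255) if d==152 else (0,255,0),-1); print(p.round(1))
cv2.imwrite("pics/s2.png",cv2.resize(f[130:250,130:290],None,fx=5,fy=5,interpolation=0))
print(state()["eef_pos"])
```

```text
[163.3 189.6]
[172.6 181.7]
[165.1 190.6]
[174.4 182.8]
[466.15856636 176.62911898  82.5977867 ]
```

View pics/s2.png

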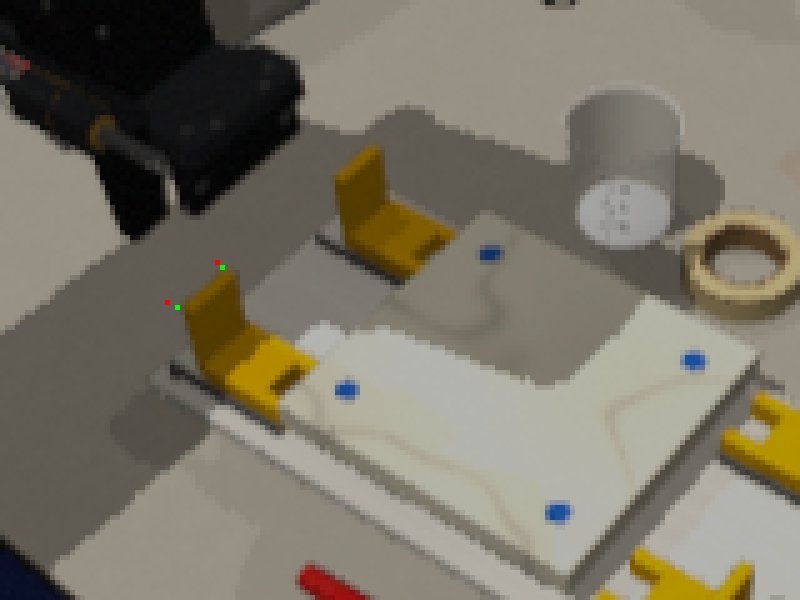

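The marked points sit right beside the outer edge of tab 3, about (200,290) in the crop. It is centred as predicted and a few mm inwards, and the fingers are clear outside it.

Emit:
jog_arm(
  targets=[
    {"slide": [0,0,-32],"turn": [0,0,0],"claw": 0},
    {"slide": [0.7,-10,0],"turn": [0,0,0],"claw": 0},
    {"slide": [0.7,-10,0],"turn": [0,0,0],"claw": 0},
    {"slide": [0.7,-8,0],"turn": [0,0,0],"claw": 0},
    {"slide": [0.7,-8,0],"turn": [0,0,0],"claw": 0},
  ],
)

```text
t: 11.1
eef_pos: [469.2, 138.5, 51.1]
tcp_rot: [3.141, 0.001, -3.066]
ft_force: [-1.0, 2.9, 1.2]
opening: 0.002
grip_force: 1.5
```

Emit:
jog_arm(
  targets=[
    {"slide": [0.4,-5,0],"turn": [0,0,0],"claw": 0},
    {"slide": [0.2,-3,0],"turn": [0,0,0],"claw": 0},
    {"slide": [0.1,-1.5,0],"turn": [0,0,0],"claw": 0},
    {"slide": [0,0,0],"turn": [0,0,0],"claw": 0},
  ],
)

```text
t: 11.6
eef_pos: [469.7, 129.7, 50.4]
tcp_rot: [-3.142, 0.0, -3.065]
ft_force: [-0.6, -0.3, -0.1]
opening: 0.008
grip_force: 0.1
```

Emit:
jog_arm(
  targets=[
    {"slide": [0.1,-1.5,0],"turn": [0,0,0],"claw": 0},
    {"slide": [0.1,-1,0],"turn": [0,0,0],"claw": 0},
    {"slide": [0.1,-1,0],"turn": [0,0,0],"claw": 0},
  ],
)

```text
t: 11.98
eef_pos: [469.9, 126.2, 50.4]
tcp_rot: [3.141, -0.0, -3.065]
ft_force: [-0.6, 1.0, 0.3]
opening: 0.006
grip_force: 1.1
```

Emit:
jog_arm(
  targets=[
    {"slide": [0.1,-1,0],"turn": [0,0,0],"claw": 0},
    {"slide": [0.1,-1,0],"turn": [0,0,0],"claw": 0},
  ],
)

```text
t: 12.22
eef_pos: [470.1, 124.1, 50.4]
tcp_rot: [3.141, -0.0, -3.065]
ft_force: [0.4, 2.6, 0.4]
opening: 0.004
grip_force: 1.1
```

Emit:
jog_arm(
  targets=[
    {"slide": [0.1,-1,0],"turn": [0,0,0],"claw": 0},
    {"slide": [0.1,-1,0],"turn": [0,0,0],"claw": 0},
    {"slide": [0,0,0],"turn": [0,0,0],"claw": 0},
  ],
)

```text
t: 12.6
eef_pos: [470.2, 122.1, 50.4]
tcp_rot: [3.142, -0.0, -3.065]
ft_force: [-0.9, 1.2, -0.5]
opening: 0.004
grip_force: 0.5
```

Run:
```python
from h import *
c=read_camera("scene"); f=c["frame"].copy(); c2=read_camera("top")["frame"]
a=cv2.resize(f[130:250,130:290],None,fx=4,fy=4,interpolation=2); 
cv2.imwrite("pics/s3.png",a)
print(state()["ft_force"])
```

```text
[-1.12755144  1.00408344 -0.03861982]
```

View pics/s3.png

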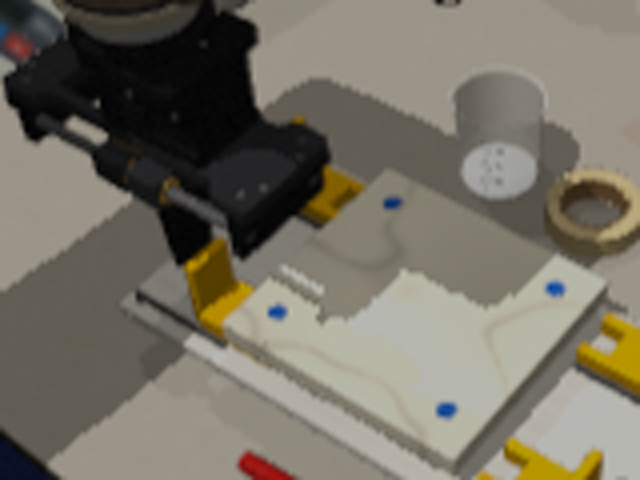

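The packer is being pushed in, with tab 3 at about (210,280) in the crop, and it has not reached the stop yet. I'll carry on.

Emit:
jog_arm(
  targets=[
    {"slide": [0.1,-1,0],"turn": [0,0,0],"claw": 0},
    {"slide": [0.1,-1,0],"turn": [0,0,0],"claw": 0},
    {"slide": [0,0,0],"turn": [0,0,0],"claw": 0},
  ],
)

```text
t: 13.08
eef_pos: [470.3, 121.4, 50.5]
tcp_rot: [3.14, 0.0, -3.066]
ft_force: [-1.5, 16.8, 0.4]
opening: 0.01
grip_force: 8.0
```

Emit:
jog_arm(
  targets=[
    {"slide": [0.1,-1,0],"turn": [0,0,0],"claw": 0},
    {"slide": [0.1,-1,0],"turn": [0,0,0],"claw": 0},
    {"slide": [0,0,0],"turn": [0,0,0],"claw": 0},
  ],
)

```text
t: 13.45
eef_pos: [470.3, 120.8, 50.5]
tcp_rot: [3.139, 0.0, -3.066]
ft_force: [-2.5, 33.2, 0.6]
opening: 0.006
grip_force: 16.2
```

It's at the stop: 33 N with no more travel. I'll back off, lift, and go back to dot 3.

Emit:
jog_arm(
  targets=[
    {"slide": [-1,15,0],"turn": [0,0,0],"claw": 0},
    {"slide": [0,0,35],"turn": [0,0,0],"claw": 0},
    {"slide": [2.5,-38,0],"turn": [0,0,0],"claw": 0},
    {"slide": [2.5,-37,0],"turn": [0,0,0],"claw": 0},
    {"slide": [0,0,-25],"turn": [0,0,0],"claw": 0},
  ],
)

```text
t: 14.08
eef_pos: [475.9, 56.4, 61.4]
tcp_rot: [-3.141, 0.004, -3.067]
ft_force: [0.7, 0.2, -0.8]
opening: 0.003
grip_force: 0.0
```

Emit:
jog_arm(
  targets=[
    {"slide": [0,0,-12],"turn": [0,0,0],"claw": 0},
    {"slide": [0,0,0],"turn": [0,0,0],"claw": 0},
  ],
)

```text
t: 14.32
eef_pos: [474.3, 58.5, 47.8]
tcp_rot: [3.141, -0.002, -3.065]
ft_force: [-0.4, 0.3, 0.3]
opening: 0.004
grip_force: 0.0
```

Emit:
jog_arm(
  targets=[
    {"slide": [0,-1,-2],"turn": [0,0,0],"claw": 0},
    {"slide": [0,0,-1],"turn": [0,0,0],"claw": 0},
    {"slide": [0,0,-0.7],"turn": [0,0,0],"claw": 0},
    {"slide": [0,0,-0.7],"turn": [0,0,0],"claw": 0},
    {"slide": [0,0,0],"turn": [0,0,0],"claw": 0},
  ],
)

```text
t: 14.95
eef_pos: [474.7, 57.2, 44.1]
tcp_rot: [3.141, 0.0, -3.065]
ft_force: [0.4, -0.7, 0.5]
opening: 0.006
grip_force: 0.0
```

Emit:
jog_arm(
  targets=[
    {"slide": [0,0,-0.5],"turn": [0,0,0],"claw": 0},
    {"slide": [0,0,0],"turn": [0,0,0],"claw": 0},
  ],
)

```text
t: 15.2
eef_pos: [474.7, 57.3, 43.6]
tcp_rot: [3.141, -0.0, -3.065]
ft_force: [0.1, 0.3, 1.8]
opening: 0.004
grip_force: 1.0
```

Emit:
jog_arm(
  targets=[
    {"slide": [0,0,-0.5],"turn": [0,0,0],"claw": 0},
    {"slide": [0,0,-0.5],"turn": [0,0,0],"claw": 0},
    {"slide": [0,0,0],"turn": [0,0,0],"claw": 0},
  ],
)

```text
t: 15.58
eef_pos: [474.6, 57.3, 43.0]
tcp_rot: [3.141, 0.0, -3.065]
ft_force: [-2.6, 2.3, 10.3]
opening: 0.003
grip_force: 4.9
```

Emit:
jog_arm(
  targets=[
    {"slide": [0,0,-0.4],"turn": [0,0,0],"claw": 0},
    {"slide": [0,0,0],"turn": [0,0,0],"claw": 0},
  ],
)

```text
t: 15.82
eef_pos: [474.6, 57.3, 42.9]
tcp_rot: [3.141, 0.0, -3.065]
ft_force: [-3.5, 1.2, 15.7]
opening: 0.004
grip_force: 7.6
```

The corner now stands firm after about 1.3 mm at 10 to 16 N, so the packer carries it. I'll retreat and check.

Emit:
jog_arm(
  targets=[
    {"slide": [0,0,3],"turn": [0,0,0],"claw": 0},
    {"slide": [0,0,40],"turn": [0,0,0],"claw": 0},
    {"slide": [0,40,40],"turn": [0,0,0],"claw": 0},
    {"slide": [0,50,30],"turn": [0,0,0],"claw": 0},
    {"slide": [0,60,0],"turn": [0,0,0],"claw": 0},
  ],
)

```text
t: 16.45
eef_pos: [475.7, 208.6, 157.5]
tcp_rot: [3.141, 0.004, -3.066]
ft_force: [0.6, -1.3, -0.2]
opening: 0.006
grip_force: 0.0
```

Emit:
jog_arm(
  targets=[
    {"slide": [0,60,0],"turn": [0,0,0],"claw": 0},
    {"slide": [0,60,0],"turn": [0,0,0],"claw": 0},
    {"slide": [0,0,0],"turn": [0,0,0],"claw": 0},
    {"slide": [0,0,0],"turn": [0,0,0],"claw": 0},
  ],
)

```text
t: 16.95
eef_pos: [474.4, 326.9, 154.7]
tcp_rot: [-3.141, -0.001, -3.064]
ft_force: [0.2, 0.2, 0.4]
opening: 0.004
grip_force: 0.0
```

```bash
python3 loc.py
python3 - <<'E'
from h import *
c=read_camera("top")
cv2.imwrite("pics/t4.png",cv2.resize(c["frame"][130:260,140:320],None,fx=4,fy=4,interpolation=2))
E
```

```text
top [263.4 186.9] [592.7 -57.9  44. ]
top [219.2 190.5] [583.7  65.8  44. ]
top [266.8 226.5] [482.6 -65.9  44. ]
top [221.9 230.1] [473.7  58.   44. ]
scene [227.4 180.4] [584.7  64.5  44. ]
scene [268.3 201.7] [594.  -59.1  44. ]
scene [198.8 207.6] [475.1  56.7  44. ]
scene [241.1 232. ] [484.  -66.9  44. ]
['top'] [5.33177e+02 1.10000e-02 7.20000e-02] [ 0.2  0.   0.1 -0.  -0.2 -0.1 -0.2  0.1]
['scene'] [ 5.3446e+02 -1.1940e+00  7.3000e-02] [-0.1 -0.1  0.2 -0.  -0.   0.1 -0.1  0.1]
['top', 'scene'] [ 5.33819e+02 -5.92000e-01  7.20000e-02] [-0.4  0.6 -0.5  0.6 -0.8  0.6 -0.8  0.7  0.5 -0.7  0.9 -0.6  0.6 -0.5
  0.6 -0.5]
[[584.2  65.2]
 [593.2 -58.5]
 [474.5  57.3]
 [483.4 -66.4]]
```

View pics/t4.png

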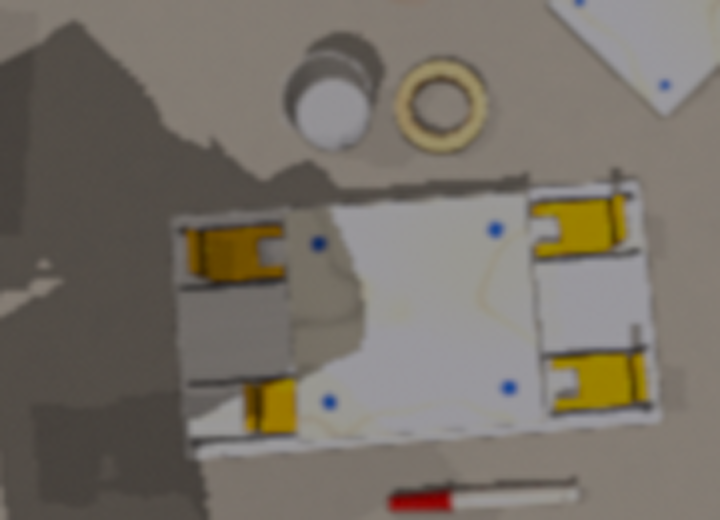

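The packer at corner 3 (near (270,405) in the crop) is home under the slab and the other three are still out. The slab and the beaker, tape and marker have not moved, so I'm handing in.

```bash
python3 -c "
from cell import *
print(job_done())"
```

```text
the job is handed in; nothing more can be done
None
```

Corner 3 (-x +y) was the soft one: its packer is pushed fully home, a second press found the corner firm (about 1.3 mm of give at 10 to 16 N, a little over the 5 to 10 N asked), and the job is handed in with no verdict shown.

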